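# Feed the strip one pitch and lock it with the index pin

### The job

The first hole in the wooden strip in the sloping drilling jig has been drilled; set the strip up for the next one. Swing the red sprung feed lever away until you feel the strip come up against the end stop, and let the lever spring back; then take the blue-handled index pin from its wooden stand and push it fully home, shoulder down, into the steel-ringed bush (the one farther from the robot) of the bridge so that it goes through the drilled hole and locks the strip. Leave the red bin, the finished strip and the masking tape where they are.

Things in the scene. Friction and masses are not known exactly. Their poses are not given: they have to be found in the camera images.
- drill_jig: Sloping plywood jig, fixed, 170 mm high: base 255 x 300 x 15 mm; deck 225 (up the slope) x 300 mm, facing the robot's left, tilted 30 deg. Origin on the bench 90 mm below the deck's surface, under the channel's middle; x level, to the high side (robot's right); y along the channel, away from the robot; z up. Rails 18 mm high guide the strip under an aluminium bridge, flat top 46 mm above the deck.
- feed_lever (a joint): Swing of the red feed lever, rad, about a pivot square to the deck: 0 at rest (handle nearest the robot), growing as the handle goes away. A spring pulls it back: 3 N at the handle at rest, 7 N when swung. Its roller pushes the strip's near end away until the strip meets the dark end stop beyond the bridge, at 0.50 to 0.70 as that is set, and stops dead. When it returns the strip stays.
- lever_grip (a point): Middle of the black upright handle of the lever: a post about 18 mm thick, 57 mm high (28 mm below to 29 mm above this point), square to the deck, on the flat red arm; 56 mm above the deck, 172 mm from the pivot (which lies up the slope). At rest it is 59 mm nearer the robot than the pivot; it swings along the channel in an arc, 10 mm lower down the slope when level with the pivot.
- index_region (a point): Point fixed to the jig at the nominal mouth of the index bush, not the bush itself: the bridge is clamped by hand, up to 8 mm either way along the channel, 1 mm across. Steel-ringed index bush: bore 11 mm, 28 long, sharp-edged, square to the deck; below it strip and a deck slot. Bridge 74 mm (across) x 75 mm; the wider brass-ringed drill bush 32 mm nearer the robot stays empty.
- strip: Loose brown wooden strip 44 x 160 x 14 mm, 0.2 kg, in the jig's channel under the bridge. Origin at the centre of its underside, y along its length away from the robot, z square to the deck.
- strip_hole (a point): Centre, on the strip's upper face, of its one drilled hole (15.5 mm, through), 25 mm from its far end. x up the slope, y along the channel away from the robot, z square to the deck (30 deg from vertical, to the robot's left). Fed home, it lies 32 mm under the mouth of the index bush, off the bush's axis by up to 3 mm along the channel, 1 mm across, as bridge and stop are clamped by hand.
- index_pin: Steel index pin, blue square handle, 0.09 kg, 111 mm, upright in the stand. Origin on its axis at the shoulder's underside; z to the handle's end. Shank below: 10 mm thick, 57 mm long, foot edge bevelled 0.6 mm. Shoulder 22 mm across, 0 to 6 mm; handle 22 x 22 mm, flats along x and y, 10 to 54 mm above the origin. Fully home, the shoulder rests on the bridge, its tip 25 mm below the strip's top.
- pin_stand: Fixed brown wooden block 60 x 130 x 66 mm, origin at the centre of its underside. The index pin stands in a 13.5 mm hole at y = -40 mm, its shoulder on the block's top; three steel drill shanks, up to 30 mm high and 3 to 8 mm thick, stand at y = 18, 34 and 49 mm.
- red_bin: Loose red plastic small-parts bin, 138 x 108 x 75 mm; bystander, origin under its middle.
- finished_strip: Loose strip like the one in the jig but with five holes, lying on the bench; bystander.
- roll_of_masking_tape: Roll of masking tape, 104 mm across, 25 mm high, lying on the bench; bystander.
Not all that is in view belongs to the job. Of the things shaped like the index_pin, the steel one is meant.

How it is judged:
By the outcome, as a careful person would: the job done as asked, in the order asked, and still so for the second after the job is handed in, with the robot touching nothing.
It also fails if it takes over 72 s, if anything falls off the work surface, if the arm or the gripper's body presses on something with over 40 N, if the wrist force passes 120 N, or if a joint passes its speed limit or range.

### The arm

A 6-joint arm with a two-finger parallel gripper is mounted at the origin on a cart in front of the work surface, level with it; the furniture and walls round the work are solid. World frame = base frame: x ahead of the robot, y to its left, z up, the work surface at z = 0. Lengths are in m, angles in rad, forces in N, time in s.
With the tool pointing down it reaches from about 0.4 to 0.825 m from the base axis. Payload 7 kg.
Tool frame: the origin (TCP) lies on the centre line of the jaws, within the pads' length; the fingertips stand 14 mm ahead of it and the grasp point (between the pads) lies 5 mm behind it; z points along the fingers, y is the line along which they close (so a half turn about z gives the same grasp; the last joint's range is limited). The gripper opens to 88 mm and grips with 3 to 60 N. Pads are 19 mm wide; open, the fingers measure 130 mm over their backs; the gripper's body (78 mm by 193 mm) begins 47 mm behind the grasp point.
Start: joints at [1.575, 0.359, 0.012, 0, -1.224, -0.288], TCP at [0.189, 0.648, 0.241] pointing down, gripper open.
Joint ranges: [-3.07, 3.07], [-1.43, 2.12], [-1.02, 1.25], [-3.03, 1.67], [-3.05, -0], [-3.03, 3.03]. Speed limits (rad/s): [2.39, 2.39, 3.01, 3.14, 3.14, 3.14].

### API

Orientations are given as [roll, pitch, yaw] about the fixed x, y, z axes, in that order (R = Rz(yaw) Ry(pitch) Rx(roll)).
In Python, from station import arm gives the robot as it stands.
- The arm moves only by the tool move_arm, never from a script. Its argument "rows" is a list of rows, each an object with "translation": the shift along the tool's x, y, z in cm, a list of three; "rot": the turn, a rotation vector about the tool's x, y, z in degrees, a list of three; "hand": the closure, from 0 (fully open) to 1 (shut). A call has 1 to 8 rows; each row is the pose to reach, as a shift and turn from the pose commanded when the call began, along the tool's axes at that moment; what a row does not reach only later rows make up. A row lasts 1/12 s, in which the tool goes at most 41.7 mm and 7.16 degrees, less where a joint would pass 70% of its speed; a pose out of reach is approached as far as the arm can. A call with a gripper value outside its range is refused whole. The fingers move at their own pace and stop on an object; "squeeze" is the grip in N (left out, the last holds). Time passes only in rows, so rows that repeat a pose let the fingers close. It gives the time, the measured TCP pose, the force, the opening and the grip force at its end, in the units of the state.
- arm.get_state(): the state, without advancing time (a new reading comes with each control period).
- arm.grab_frame(name): name is "scene" or "top" or "wrist"; returns (picture, depth): 400x640x3 uint8, red, green, blue; 400x640 float32, m along the optical axis (not along the pixel's ray), 0 where there is no reading.
- arm.camera_params(name): a dict with "vfov" (degrees; the focal length in pixels is half the picture's height over the tangent of half this angle, whatever the lens; pixels are square), "cx", "cy" (the principal point, pixels), "k1" (the pictures are not rectified: a ray, as slopes to the right and down, at radius r is drawn at 1 + k1 r^2 times it, then the intrinsics apply), "position" and "orientation" of the camera in the world; the wrist camera has in their place "tool_from_camera" (4x4, takes a point from camera to tool coordinates, whose origin is the TCP and whose axes are the flange's). Camera axes: x right, y down, z forward; pixel columns grow to the right and rows downward; lengths in m; the calibration is good to about 2 mm. A picture is of the moment at which its call begins: read the wrist's pose just before it. camera_params takes no time and is no camera call.
- arm.job_done(): hands the job in; it is judged then, once.
Trained networks look in the newest picture that a camera, given by its name, has taken for a name from the list of things; names that differ only in an ending like _2 or _b are one class to them, and where a whole thing is asked for, a point or a joint stands for the part that bears it (a point fixed in the world has none). Each returns a list of dicts, best first, with "p" (0 to 1); they miss things now and then, are a little off and sometimes report something else, mostly with a low value. They report only what shows in the picture. A call takes as long as a camera call. They do not tell look-alikes from the thing itself.
- arm.search_frame(label, camera): "point" ([x, y, z] in m, in the coordinates of the camera as it stood for that picture, good to about 4 mm: the middle of the surface that is visible of it).
- arm.pinpoint(label, camera): "point" ([x, y, z] in m, in the coordinates of the camera as it stood for that picture, good to about 4 mm: a listed point, or the origin of a listed thing).
The state is a dict: "t": time; "q": joint angles; "qd": joint speeds; "joint_efforts": joint torques, N m; "eef_pos": TCP position; "ee_rot": TCP orientation; "force": force on the tool from outside, world axes, zero at the start; "moment": the same for the moment, N m; "width": finger opening in m; "gripper_force": force on a finger pad.
Only numpy, scipy, OpenCV 4.12 (cv2) and the standard library are available. Lean on these libraries where they do the work, as an engineer would, in place of code of your own. Each camera call takes 0.05 s, during which the arm holds its last target. There are 200 camera calls.

## Working session

There is one attempt and no reset: what is moved stays moved. The work goes in short steps, Python scripts to look and compute and a tool call to move; the robot and the scene stay as the last step left them, time stands still between calls to the robot, and variables do not carry over. Pictures are saved under pics/ and viewed, at most 10 in all, crops included, and the job is handed in when it is done.

Besides the shell and the picture viewer there is one more tool, called after "Request:" by a JSON object that holds its "fn" and its "kwargs". move_arm: Moves the arm, as the interface text tells. Its arguments: {"type":"object","properties":{"rows":{"type":"array","items":{"type":"object","properties":{"translation":{"type":"array","items":{"type":"number"}},"rot":{"type":"array","items":{"type":"number"}},"hand":{"type":"number"}}}},"squeeze":{"type":"number"}},"required":["rows"]}

```bash
ls; mkdir -p pics; cat > h.py <<'E'
import numpy as np, cv2
from scipy.spatial.transform import Rotation as R
from station import arm
def rpy(v): return R.from_euler('xyz',v).as_matrix()
def campose(name,s=None):
    p=arm.camera_params(name)
    if 'tool_from_camera' in p:
        s=s or arm.get_state(); T=np.eye(4); T[:3,:3]=rpy(s['ee_rot']) if np.size(s['ee_rot'])==3 else np.array(s['ee_rot']); T[:3,3]=s['eef_pos']
        return T@np.array(p['tool_from_camera'])
    T=np.eye(4); o=np.array(p['orientation']); T[:3,:3]=rpy(o) if o.size==3 else (o if o.size==9 else R.from_quat(o).as_matrix()); T[:3,3]=p['position']; return T
def K(name):
    p=arm.camera_params(name); f=200/np.tan(np.radians(p['vfov'])/2)
    return np.array([[f,0,p['cx']],[0,f,p['cy']],[0,0,1]]),np.array([p['k1'],0,0,0])
def ray(name,uv):
    k,d=K(name); return cv2.undistortPoints(np.array(uv,float).reshape(-1,1,2),k,d).reshape(-1,2)
def pix2w(name,uv,dep,T):
    n=ray(name,uv); c=np.c_[n,np.ones(len(n))]*np.array([dep[int(round(v)),int(round(u))] for u,v in uv])[:,None]
    return c@T[:3,:3].T+T[:3,3]
def w2pix(name,P,T):
    k,d=K(name); c=(np.array(P,float).reshape(-1,3)-T[:3,3])@T[:3,:3]
    return cv2.projectPoints(c,np.zeros(3),np.zeros(3),k,d)[0].reshape(-1,2)
def save(fn,im): cv2.imwrite('pics/'+fn,im[...,::-1])
E
python3 - <<'E'
from h import *
np.set_printoptions(precision=4,suppress=True)
s=arm.get_state(); print(s)
for n in ['scene','top']:
    print(arm.camera_params(n))
    im,d=arm.grab_frame(n); save(n+'0.png',im); np.savez(n+'0.npz',im=im,d=d)
    T=campose(n)
    for l in ['drill_jig','lever_grip','index_region','strip_hole','strip','index_pin','pin_stand']:
        print(n,l,[(round(r['p'],2),(T[:3,:3]@r['point']+T[:3,3]).round(4)) for r in arm.pinpoint(l,n)[:3]])
print(arm.camera_params('wrist'))
E
```

```text
pics
{'t': 0.0, 'q': array([ 1.5751,  0.3594,  0.011 , -0.0004, -1.2241, -0.2881]), 'qd': array([ 0.001 ,  0.0001,  0.0001,  0.0003,  0.0009, -0.    ]), 'joint_efforts': array([ -0.0003, -58.272 ,  29.3052,   6.997 ,   0.007 ,  -0.0002]), 'eef_pos': array([0.1889, 0.6475, 0.2396]), 'ee_rot': array([ 3.1399, -0.0001, -0.2839]), 'force': array([-0.2917,  0.3333,  0.5066]), 'moment': array([-0.0118, -0.0072,  0.0118]), 'gripper_force': 0.0, 'width': 0.087605936183224}
{'vfov': 52.0176640026102, 'cx': 320.74690748907386, 'cy': 196.95881422665178, 'k1': -0.04788443064602132, 'position': array([-0.1217, -0.5396,  0.7252]), 'orientation': array([-2.1889,  0.0061, -0.9136])}
scene drill_jig [(0.76, array([0.5677, 0.0206, 0.0013])), (0.39, array([ 0.7073, -0.2739,  0.001 ]))]
scene lever_grip [(0.78, array([0.4241, 0.1193, 0.0934]))]
scene index_region [(0.66, array([0.6474, 0.0542, 0.1303]))]
scene strip_hole [(0.52, array([0.615 , 0.0324, 0.1043]))]
scene strip [(0.55, array([0.5582, 0.0253, 0.0875])), (0.38, array([ 0.5671,  0.0221, -0.0012]))]
scene index_pin [(0.6, array([ 0.4803, -0.405
[... 468 characters left out ...]
.1219, 0.0898]))]
top index_region [(0.85, array([0.6449, 0.0528, 0.1297]))]
top strip_hole [(0.85, array([0.6148, 0.0374, 0.1014])), (0.67, array([ 0.5637,  0.0222, -0.0019]))]
top strip [(0.78, array([0.5611, 0.024 , 0.0866]))]
top index_pin [(0.54, array([ 0.4767, -0.3975,  0.0672])), (0.52, array([ 0.595 , -0.3914,  0.0556]))]
top pin_stand [(0.85, array([ 0.4675, -0.3575, -0.0024]))]
{'vfov': 60.21908373771805, 'cx': 322.5416383791941, 'cy': 201.7371934216739, 'k1': -0.040612705915434935, 'tool_from_camera': array([[-0.0008, -0.9538, -0.3003,  0.0816],
       [ 1.    , -0.0007, -0.0003, -0.0001],
       [ 0.0001, -0.3003,  0.9538, -0.1439],
       [ 0.    ,  0.    ,  0.    ,  1.    ]])}
```

View pics/scene0.png

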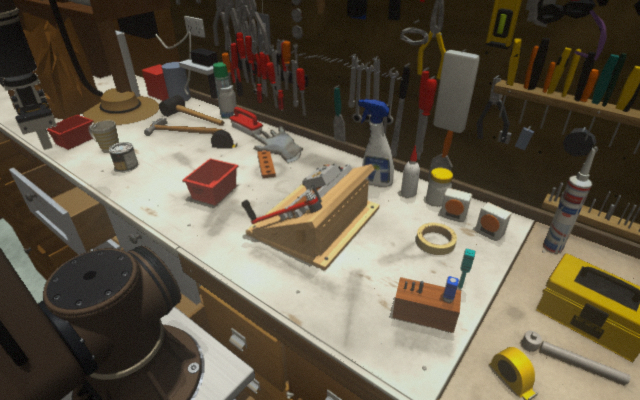

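View pics/top0.png

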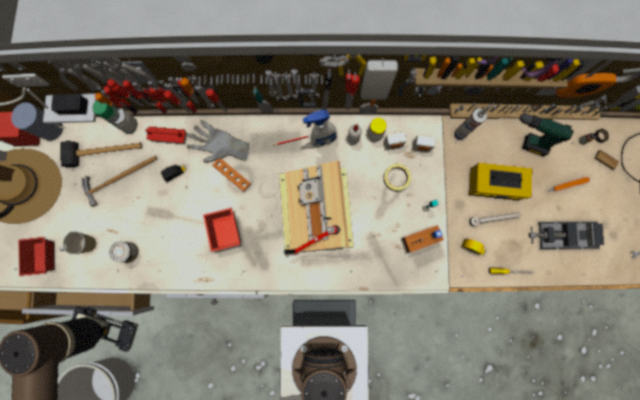

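The scene picture shows the jig at (315,210), the lever handle at (250,208), and the wooden stand at (428,303) with the blue-handled pin at (452,287). 

Candidates for the pin:
- the blue handle in the stand at (452,287), top view (437,236)
- the teal-handled look-alike at (468,262), top view (433,204)
- the drill shanks at (405,287)

I choose the blue one in the stand and will check it in a crop, and also fit the deck plane.

```bash
python3 - <<'E'
from h import *
np.set_printoptions(precision=4,suppress=True)
z=np.load('scene0.npz'); im=z['im']
a=cv2.resize(im[240:340,380:490],None,fx=3.6,fy=3.6,interpolation=cv2.INTER_CUBIC)
z2=np.load('top0.npz'); 
b=cv2.resize(im[155:275,240:385],(435,360),interpolation=cv2.INTER_CUBIC)
save('crop.png',np.hstack([a[:360,:360],b]))
for n in ['top','scene']:
    z=np.load(n+'0.npz'); d=z['d']; T=campose(n)
    v,u=np.mgrid[0:400,0:640]; uv=np.c_[u.ravel(),v.ravel()]
    nn=ray(n,uv); P=(np.c_[nn,np.ones(len(nn))]*d.ravel()[:,None])@T[:3,:3].T+T[:3,3]
    # deck plane RANSAC
    m=(abs(P[:,0]-.56)<.17)&(abs(P[:,1]-.02)<.14)&(P[:,2]>.04)&(P[:,2]<.18); Q=P[m]
    rng=np.random.default_rng(0); best=None;bi=0
    for _ in range(1500):
        a=Q[rng.choice(len(Q),3,replace=False)]; nv=np.cross(a[1]-a[0],a[2]-a[0]); L=np.linalg.norm(nv)
        if L<1e-6: continue
        nv/=L; nv*=np.sign(nv[2])
        if not .8<nv[2]<.92: continue
        i=abs((Q-a[0])@nv)<.003
        if i.sum()>bi: bi=i.sum(); best=i
    q=Q[best]; c=q.mean(0); nv=np.linalg.svd(q-c)[2][2]; nv*=np.sign(nv[2])
    print(n,len(Q),bi,c,nv,'tilt',np.degrees(np.arccos(nv[2])),'yaw of chan',np.degrees(np.arctan2(nv[1],nv[0]))-90, 'bench z',np.median(P[(abs(P[:,0]-.5)<.1)&(abs(P[:,1]+.2)<.04),2]))
    # bench pins: blue pixels 
    hsv=cv2.cvtColor(z['im'],cv2.COLOR_RGB2HSV).reshape(-1,3)
    bl=(hsv[:,0]>105)&(hsv[:,0]<125)&(hsv[:,1]>120)&(abs(P[:,1]+.39)<.08)&(abs(P[:,0]-.5)<.15)&(P[:,2]>.03)
    print('blue',bl.sum(),P[bl].mean(0),P[bl].min(0),P[bl].max(0))
    br=(abs(P[:,2]-.066)<.006)&(abs(P[:,0]-.47)<.1)&(abs(P[:,1]+.36)<.1)
    r=cv2.minAreaRect((P[br][:,:2]*1000).astype(np.float32)); print('stand top',br.sum(),r)
E
```

```text
top 4260 1826 [0.5793 0.0137 0.096 ] [-0.043   0.4915  0.8698] tilt 29.56390299331108 yaw of chan 5.005161835825447 bench z -0.0012567981907181114
blue 14 [ 0.4795 -0.3897  0.1111] [ 0.4722 -0.3919  0.0985] [ 0.4869 -0.3875  0.1242]
stand top 502 ((467.3975524902344, -361.8680725097656), (60.29256057739258, 132.63134765625), 19.200679779052734)
scene 5195 1351 [ 0.5415 -0.0095  0.1094] [-0.0504  0.4917  0.8693] tilt 29.62277277952765 yaw of chan 5.855102211530976 bench z 0.0014126885985928928
blue 54 [ 0.4782 -0.4014  0.1203] [ 0.47   -0.4118  0.1179] [ 0.4922 -0.3905  0.1235]
stand top 1302 ((468.58642578125, -362.5025939941406), (64.04841613769531, 130.0331268310547), 19.199901580810547)
```

View pics/crop.png

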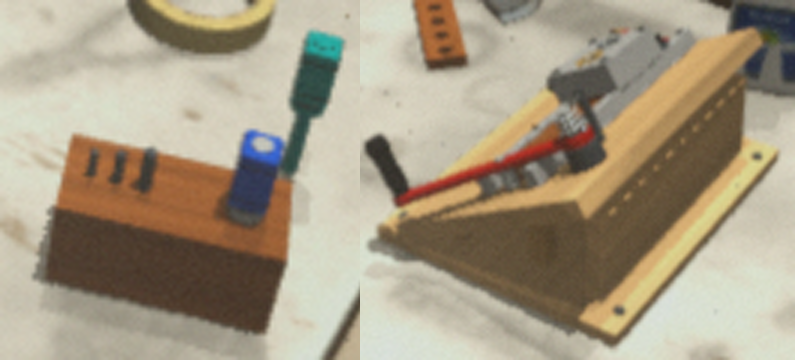

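The crop confirms the choice: a blue square handle with a steel shoulder in the stand (crop 257,180), while the look-alike is teal (crop 318,80). On the right, the red lever has its black handle at (385,170) and the bridge is at (600,80).

```bash
cat >> h.py <<'E'
def deckR(psi,sy=-1,tilt=30):
    t=np.radians(tilt); n=np.array([-np.sin(t)*np.sin(psi),np.sin(t)*np.cos(psi),np.cos(t)])
    y=sy*np.array([np.cos(psi),np.sin(psi),0]); z=-n; return np.c_[np.cross(y,z),y,z]
def rel(Rt,pt,s=None):
    s=s or arm.get_state(); R0=rpy(s['ee_rot'])
    return (R0.T@(np.array(pt)-s['eef_pos'])*100).round(2), np.degrees(R.from_matrix(R0.T@Rt).as_rotvec()).round(2)
E
python3 - <<'E'
from h import *
print(rel(deckR(np.radians(5.4)),[.544,.135,.235]))
E
```

```text
(array([48.44, 39.3 ,  0.56]), array([-17.87,  26.33,  66.69]))
```

Request:
{"fn": "move_arm", "kwargs": {"rows": [{"translation":[4,3,-1],"rot":[0,0,6],"hand":0},{"translation":[48.4,39.3,0.6],"rot":[-17.9,26.3,66.7],"hand":0},{"translation":[48.4,39.3,0.6],"rot":[-17.9,26.3,66.7],"hand":0},{"translation":[48.4,39.3,0.6],"rot":[-17.9,26.3,66.7],"hand":0},{"translation":[48.4,39.3,0.6],"rot":[-17.9,26.3,66.7],"hand":0},{"translation":[48.4,39.3,0.6],"rot":[-17.9,26.3,66.7],"hand":0},{"translation":[48.4,39.3,0.6],"rot":[-17.9,26.3,66.7],"hand":0},{"translation":[48.4,39.3,0.6],"rot":[-17.9,26.3,66.7],"hand":0}]}}

```text
t: 1.47
eef_pos: [0.3794, 0.3736, 0.2422]
ee_rot: [3.081, -0.389, -1.169]
force: [1.6, 1.1, 0.1]
width: 0.0878
gripper_force: 0.0
```

```bash
python3 - <<'E'
from h import *
s=arm.get_state();print(s['q'],s['eef_pos'],s['force'])
print(rel(deckR(np.radians(5.4)),[.544,.135,.235]))
E
```

```text
[ 1.28479382  0.27868408 -0.24427308  0.19806983 -1.39560989 -0.96374904] [0.37938758 0.37355844 0.24216876] [1.59001044 1.11051415 0.14646518]
(array([26.  , -6.5 , 11.07]), array([-4.33,  7.14, 16.05]))
```

Request:
{"fn": "move_arm", "kwargs": {"rows": [{"translation":[26,-6.5,11.1],"rot":[-4.3,7.1,16.0],"hand":0},{"translation":[26,-6.5,11.1],"rot":[-4.3,7.1,16.0],"hand":0},{"translation":[26,-6.5,11.1],"rot":[-4.3,7.1,16.0],"hand":0},{"translation":[26,-6.5,11.1],"rot":[-4.3,7.1,16.0],"hand":0},{"translation":[26,-6.5,11.1],"rot":[-4.3,7.1,16.0],"hand":0},{"translation":[26,-6.5,11.1],"rot":[-4.3,7.1,16.0],"hand":0},{"translation":[26,-6.5,11.1],"rot":[-4.3,7.1,16.0],"hand":0},{"translation":[26,-6.5,11.1],"rot":[-4.3,7.1,16.0],"hand":0}]}}

```text
t: 2.13
eef_pos: [0.5458, 0.1317, 0.2331]
ee_rot: [3.138, -0.522, -1.474]
force: [-0.1, 0.2, -0.5]
width: 0.0876
gripper_force: 0.0
```

```bash
python3 - <<'E'
from h import *
np.set_printoptions(precision=4,suppress=True)
s=arm.get_state();print(s['q'],s['eef_pos'],s['force'])
print(rel(deckR(np.radians(5.4)),[.544,.135,.235]))
T=campose('wrist',s)
im,d=arm.grab_frame('wrist'); save('w1.png',im); np.savez('w1.npz',im=im,d=d,T=T)
for l in ['lever_grip','index_region','strip_hole','strip','drill_jig']:
    print(l,[(round(r['p'],2),(T[:3,:3]@r['point']+T[:3,3]).round(4)) for r in arm.pinpoint(l,'wrist')[:3]])
E
```

```text
[ 0.8253  0.2987 -0.3585  0.3931 -1.3033 -0.9104] [0.5458 0.1317 0.2331] [-0.0734  0.1727 -0.47  ]
(array([-0.21,  0.15, -0.33]), array([0.16, 0.09, 0.11]))
lever_grip [(0.73, array([0.5557, 0.023 , 0.0872])), (0.63, array([0.4232, 0.1207, 0.0922]))]
index_region []
strip_hole [(0.55, array([0.6177, 0.0375, 0.1048]))]
strip [(0.63, array([0.5568, 0.0226, 0.0873]))]
drill_jig [(0.9, array([0.5646, 0.0273, 0.0027]))]
```

View pics/w1.png

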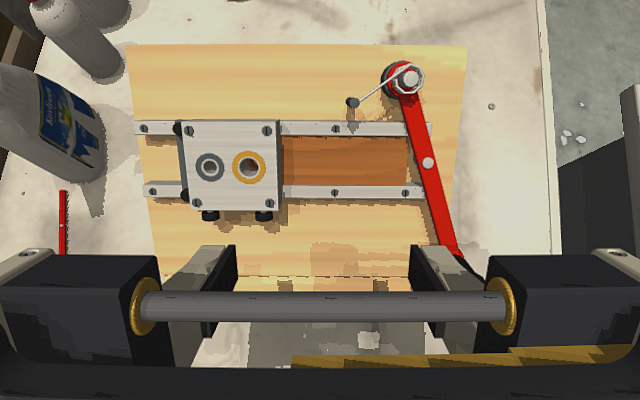

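The wrist view shows the steel-ringed bush at (209,167), the brass one at (249,167), the lever pivot at (405,78), and the handle near (455,262) partly behind a finger. I'll measure the bush and channel direction precisely.

```bash
cat >> h.py <<'E'
def onplane(name,uv,T,c,n):
    r=np.c_[ray(name,uv),np.ones(len(uv))]@T[:3,:3].T; return T[:3,3]+r*(((c-T[:3,3])@n)/(r@n))[:,None]
E
python3 - <<'E'
from h import *
np.set_printoptions(precision=4,suppress=True)
z=np.load('w1.npz'); im,d,T=z['im'],z['d'],z['T']
def P(x0,x1,y0,y1):
    v,u=np.mgrid[y0:y1:2,x0:x1:2]; return pix2w('wrist',np.c_[u.ravel(),v.ravel()],d,T)
def fit(q):
    for _ in range(4):
        c=np.median(q,0) if _==0 else q.mean(0); n=np.linalg.svd(q-c)[2][2]; n*=np.sign(n[2]); q=q[abs((q-c)@n)<.002]
    return c,n
c,n=fit(np.vstack([P(160,340,55,110),P(300,400,205,240)])); print('deck',c,n,np.degrees(np.arccos(n[2])),np.degrees(np.arctan2(-n[0],n[1])))
cb,nb=fit(np.vstack([P(195,265,130,145),P(195,265,188,203)])); print('bridge',cb,nb,'height',(cb-c)@n)
g=cv2.cvtColor(im,cv2.COLOR_RGB2GRAY)
# rails lines
e=cv2.Canny(g,60,150); L=cv2.HoughLinesP(e,1,np.pi/720,40,minLineLength=60,maxLineGap=8)[:,0]
for l in L:
    if abs(l[1]-l[3])<6 and 115<l[1]<205 and 130<min(l[0],l[2]) and max(l[0],l[2])<430:
        w=onplane('wrist',[l[:2],l[2:]],T,c+.018*n,n); w=w if w[0,0]<w[1,0] else w[::-1]; dd=w[1]-w[0]
        print(l,'yaw',np.degrees(np.arctan2(dd[1],dd[0])).round(2), w[0])
# rings
for (u,v) in [(209,167),(249,167)]:
    s=cv2.resize(g[v-25:v+26,u-25:u+26],None,fx=8,fy=8,interpolation=cv2.INTER_CUBIC)
    h=cv2.HoughCircles(cv2.GaussianBlur(s,(9,9),2),cv2.HOUGH_GRADIENT,1,40,param1=120,param2=25,minRadius=40,maxRadius=170)
    if h is not None:
        h=h[0][:5]; uv=np.c_[u-25+(h[:,0]+.5)/8-.5,v-25+(h[:,1]+.5)/8-.5]
        print(np.c_[uv,h[:,2]/8],onplane('wrist',uv,T,cb,n))
cr=cv2.resize(im[100:225,120:300],None,fx=4,fy=4,interpolation=cv2.INTER_CUBIC); save('w1c.png',cr)
E
```

```text
deck [0.603 0.006 0.102] [-0.037   0.5057  0.8619] 30.46520821459235 4.179743631767505
bridge [0.6329 0.0526 0.1296] [0.0271 0.491  0.8708] height 0.04628474241929019
[204 119 327 119] yaw 5.01 [ 0.5539 -0.0003  0.1245]
[133 121 333 121] yaw 4.92 [0.5486 0.0007 0.1237]
[278 197 424 198] yaw 4.91 [0.4585 0.0527 0.0893]
[309 135 407 135] yaw 5.26 [0.4832 0.005  0.1183]
[330 136 409 138] yaw 4.05 [0.481  0.0071 0.117 ]
[134 119 203 118] yaw 5.41 [0.6611 0.0084 0.124 ]
[336 122 407 122] yaw 5.3 [ 0.4849 -0.0045  0.124 ]
[[209.375  165.75    14.2125]] [[0.6459 0.0527 0.1302]]
```

View pics/w1c.png

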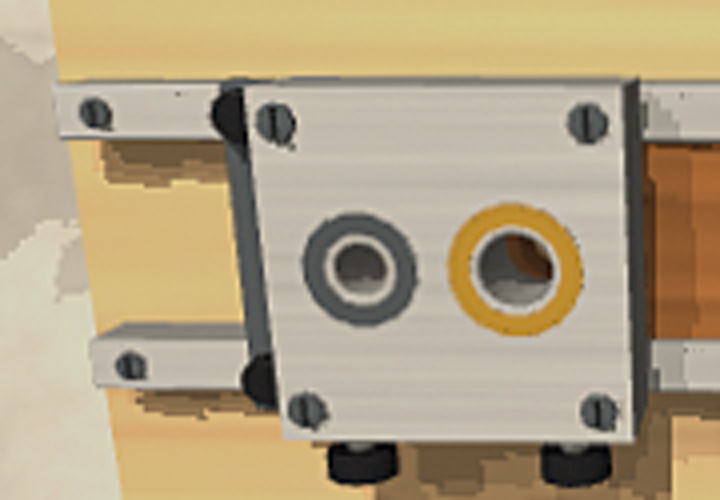

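```bash
python3 - <<'E'
from h import *
Rt=deckR(np.radians(5.1)); n=-Rt[:,2]; p=np.array([.4215,.1207,.0918])
print(rel(Rt,p+.06*n))
for th in [0,.1,.2,.3,.4,.5,.6,.7]:
    f=th-.35; print(th, 'along',round(17.2*np.sin(f)+5.9,2),'down',round(17.2*np.cos(f)-16.16,2))
E
```

```text
(array([-6.65, 12.34,  6.57]), array([-0.26,  0.15,  0.66]))
0 along 0.0 down -0.0
0.1 along 1.64 down 0.51
0.2 along 3.33 down 0.85
0.3 along 5.04 down 1.02
0.4 along 6.76 down 1.02
0.5 along 8.47 down 0.85
0.6 along 10.16 down 0.51
0.7 along 11.8 down -0.0
```

Request:
{"fn": "move_arm", "kwargs": {"rows": [{"translation":[-3.3,4,1],"rot":[-0.3,0.15,0.7],"hand":0},{"translation":[-6,8,3],"rot":[-0.3,0.15,0.7],"hand":0},{"translation":[-6.65,12.3,6],"rot":[-0.3,0.15,0.7],"hand":0},{"translation":[-6.65,12.3,6.6],"rot":[-0.3,0.15,0.7],"hand":0},{"translation":[-6.65,12.3,6.6],"rot":[-0.3,0.15,0.7],"hand":0},{"translation":[-6.65,12.3,6.6],"rot":[-0.3,0.15,0.7],"hand":0}]}}

```text
t: 2.93
eef_pos: [0.418, 0.15, 0.1431]
ee_rot: [3.14, -0.525, -1.479]
force: [0.4, -0.1, 1.2]
width: 0.0875
gripper_force: 0.0
```

```bash
python3 - <<'E'
from h import *
s=arm.get_state();print(s['q'],s['eef_pos'],s['force'])
Rt=deckR(np.radians(5.1)); n=-Rt[:,2]; p=np.array([.4215,.1207,.0918])
print(rel(Rt,p+.06*n,s))
T=campose('wrist',s); im,d=arm.grab_frame('wrist'); save('w2.png',im)
print([(round(r['p'],2),(T[:3,:3]@r['point']+T[:3,3]).round(4)) for r in arm.pinpoint('lever_grip','wrist')[:3]])
E
```

```text
[ 1.04652694  0.25312952 -0.64037774  0.32250445 -1.14070161 -1.16028804] [0.4180276  0.15002276 0.14309738] [ 0.42572925 -0.13206049  1.19000244]
(array([-0.01, -0.09, -0.08]), array([ 0.04, -0.1 ,  0.12]))
[(0.93, array([0.424 , 0.1193, 0.0959]))]
```

View pics/w2.png

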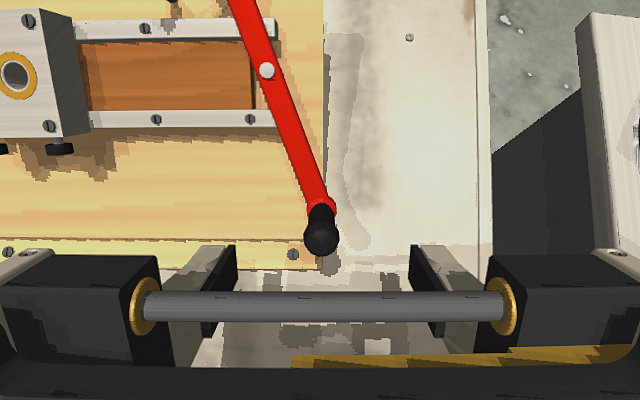

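The handle (320,235) sits centred between the open jaws. Next I descend and cage it.

Request:
{"fn": "move_arm", "kwargs": {"rows": [{"translation":[0,0,2],"hand":0},{"translation":[0,0,4],"hand":0},{"translation":[0,0,5.6],"hand":0},{"translation":[0,0,5.6],"hand":0.4},{"translation":[0,0,5.6],"hand":0.7},{"translation":[0,0,5.6],"hand":0.72},{"translation":[0,0,5.6],"hand":0.72},{"translation":[0,0,5.6],"hand":0.72}], "squeeze": 8}}

```text
validation failed for argument at $.ro...
```

Request:
{"fn": "move_arm", "kwargs": {"rows": [{"translation":[-0.2,-0.6,0],"hand":0.72},{"translation":[-0.5,-1.6,0],"hand":0.72},{"translation":[-0.7,-2.6,0],"hand":0.72},{"translation":[-0.9,-3.6,0],"hand":0.72},{"translation":[-1.0,-4.6,0],"hand":0.72},{"translation":[-1.0,-5.6,0],"hand":0.72},{"translation":[-1.0,-6.6,0],"hand":0.72},{"translation":[-1.0,-7.2,0],"hand":0.72}]}}

```text
validation failed for argument at $.ro...
```

```bash
python3 - <<'E'
from h import *
s=arm.get_state();Rt=deckR(np.radians(5.1));print(s['eef_pos'],Rt.T@s['force'],s['width'],rel(Rt,[.4207,.1211,.0930]))
arm.grab_frame('wrist');T=campose('wrist',s)
print([(round(r['p'],2),(Rt.T@(T[:3,:3]@r['point']+T[:3,3]-s['eef_pos'])*1000).round(1)) for r in arm.pinpoint('lever_grip','wrist')[:3]])
E
```

```text
[0.41986056 0.15114184 0.14400421] [ 0.4327941  -0.49715118 -1.0885418 ] 0.08763877798052712 (array([0.05, 0.19, 5.92]), array([-0.03,  0.04, -0.01]))
[(0.85, array([ 0.7,  1.9, 59.1]))]
```

Rows need "rot".

Request:
{"fn": "move_arm", "kwargs": {"rows": [{"translation":[0,0,2],"rot":[0,0,0],"hand":0},{"translation":[0,0,4],"rot":[0,0,0],"hand":0},{"translation":[0,0,5.6],"rot":[0,0,0],"hand":0},{"translation":[0,0,5.6],"rot":[0,0,0],"hand":0.4},{"translation":[0,0,5.6],"rot":[0,0,0],"hand":0.7},{"translation":[0,0,5.6],"rot":[0,0,0],"hand":0.72},{"translation":[0,0,5.6],"rot":[0,0,0],"hand":0.72},{"translation":[0,0,5.6],"rot":[0,0,0],"hand":0.72}], "squeeze": 8}}

```text
t: 3.8
eef_pos: [0.4223, 0.1225, 0.0956]
ee_rot: [-3.141, -0.523, -1.484]
force: [-0.7, 0.7, -0.3]
width: 0.06
gripper_force: 0.0
```

Request:
{"fn": "move_arm", "kwargs": {"rows": [{"translation":[0,0,0],"rot":[0,0,0],"hand":0.72},{"translation":[0,0,0],"rot":[0,0,0],"hand":0.72},{"translation":[0,0,0],"rot":[0,0,0],"hand":0.72},{"translation":[0,0,0],"rot":[0,0,0],"hand":0.72},{"translation":[0,0,0],"rot":[0,0,0],"hand":0.72},{"translation":[0,0,0],"rot":[0,0,0],"hand":0.72}]}}

```text
t: 4.3
eef_pos: [0.4218, 0.1216, 0.095]
ee_rot: [3.141, -0.524, -1.484]
force: [-0.4, -0.1, -0.4]
width: 0.0253
gripper_force: 0.0
```

Request:
{"fn": "move_arm", "kwargs": {"rows": [{"translation":[-0.2,-0.6,0],"rot":[0,0,0],"hand":0.72},{"translation":[-0.5,-1.6,0],"rot":[0,0,0],"hand":0.72},{"translation":[-0.7,-2.6,0],"rot":[0,0,0],"hand":0.72},{"translation":[-0.9,-3.6,0],"rot":[0,0,0],"hand":0.72},{"translation":[-1.0,-4.6,0],"rot":[0,0,0],"hand":0.72},{"translation":[-1.0,-5.6,0],"rot":[0,0,0],"hand":0.72},{"translation":[-1.0,-6.6,0],"rot":[0,0,0],"hand":0.72},{"translation":[-1.0,-7.2,0],"rot":[0,0,0],"hand":0.72}]}}

```text
t: 4.97
eef_pos: [0.4931, 0.1368, 0.089]
ee_rot: [3.14, -0.523, -1.484]
force: [-6.0, 4.0, -1.0]
width: 0.0248
gripper_force: 3.2
```

```bash
python3 - <<'E'
from h import *
s=arm.get_state();Rt=deckR(np.radians(5.1));print(s['eef_pos'],Rt.T@s['force'],s['width'],rel(Rt,[.4223,.1225,.0956]))
arm.grab_frame('wrist');T=campose('wrist',s)
print([(round(r['p'],2),(Rt.T@(T[:3,:3]@r['point']+T[:3,3]-s['eef_pos'])*1000).round(1)) for r in arm.pinpoint('lever_grip','wrist')[:3]])
E
```

```text
[0.49313629 0.13678567 0.08896466] [-4.3833007   5.64265042 -1.40755018] 0.02477154752700796 (array([ 1.03,  7.18, -0.16]), array([ 0.18,  0.01, -0.11]))
[(0.92, array([-0.1,  0.9, -1. ]))]
```

Request:
{"fn": "move_arm", "kwargs": {"rows": [{"translation":[0.05,-0.4,0],"rot":[0,0,0],"hand":0.72},{"translation":[0.1,-0.8,0],"rot":[0,0,0],"hand":0.72},{"translation":[0.15,-1.2,0],"rot":[0,0,0],"hand":0.72},{"translation":[0.15,-1.2,0],"rot":[0,0,0],"hand":0.72}]}}

```text
t: 5.4
eef_pos: [0.5046, 0.1362, 0.0898]
ee_rot: [3.139, -0.524, -1.484]
force: [-4.7, 2.9, -1.8]
width: 0.0246
gripper_force: 2.7
```

Request:
{"fn": "move_arm", "kwargs": {"rows": [{"translation":[0.05,-0.3,0],"rot":[0,0,0],"hand":0.72},{"translation":[0.1,-0.6,0],"rot":[0,0,0],"hand":0.72},{"translation":[0.1,-0.6,0],"rot":[0,0,0],"hand":0.72}]}}

```text
t: 5.65
eef_pos: [0.5104, 0.1358, 0.0903]
ee_rot: [3.139, -0.524, -1.484]
force: [-6.0, 4.2, -1.8]
width: 0.0247
gripper_force: 2.7
```

Request:
{"fn": "move_arm", "kwargs": {"rows": [{"translation":[0.1,-0.3,0],"rot":[0,0,0],"hand":0.72},{"translation":[0.15,-0.6,0],"rot":[0,0,0],"hand":0.72},{"translation":[0.15,-0.6,0],"rot":[0,0,0],"hand":0.72}]}}

```text
t: 5.9
eef_pos: [0.5157, 0.1349, 0.0908]
ee_rot: [3.138, -0.524, -1.484]
force: [-12.4, 6.0, -0.9]
width: 0.025
gripper_force: 5.9
```

Request:
{"fn": "move_arm", "kwargs": {"rows": [{"translation":[0.03,-0.15,0],"rot":[0,0,0],"hand":0.72},{"translation":[0.05,-0.3,0],"rot":[0,0,0],"hand":0.72},{"translation":[0.05,-0.3,0],"rot":[0,0,0],"hand":0.72}]}}

```text
t: 6.15
eef_pos: [0.518, 0.135, 0.0908]
ee_rot: [3.138, -0.523, -1.484]
force: [-17.0, 9.3, 0.1]
width: 0.0285
gripper_force: 8.0
```

```bash
python3 - <<'E'
from h import *
s=arm.get_state();Rt=deckR(np.radians(5.1));print(s['eef_pos'],Rt.T@s['force'],s['width'],rel(Rt,[.4218,.1216,.0950]))
E
```

```text
[0.51804835 0.13498266 0.09078182] [-9.25533206 16.06204436 -5.47554387] 0.02851087075101286 (array([ 0.64,  9.7 , -0.08]), array([ 0.29,  0.02, -0.11]))
```

Request:
{"fn": "move_arm", "kwargs": {"rows": [{"translation":[0,0,0],"rot":[0,0,0],"hand":0.72},{"translation":[0,0,0],"rot":[0,0,0],"hand":0.72},{"translation":[0,0,0],"rot":[0,0,0],"hand":0.72}], "squeeze": 30}}

```text
t: 6.4
eef_pos: [0.5169, 0.1348, 0.0907]
ee_rot: [3.136, -0.524, -1.484]
force: [-23.6, 11.9, 3.8]
width: 0.0248
gripper_force: 11.5
```

```bash
python3 - <<'E'
from h import *
s=arm.get_state();Rt=deckR(np.radians(5.1));print(s['eef_pos'],Rt.T@s['force'],s['width'],rel(Rt,[.4218,.1216,.0950]))
E
```

```text
[0.51691727 0.13477973 0.09073744] [-10.16425942  22.42819793 -10.19859189] 0.024771439719186723 (array([ 0.64,  9.59, -0.07]), array([ 0.37,  0.  , -0.11]))
```

Request:
{"fn": "move_arm", "kwargs": {"rows": [{"translation":[0,-0.2,0],"rot":[0,0,0],"hand":0.72},{"translation":[0,-0.2,0],"rot":[0,0,0],"hand":0.72}]}}

```text
t: 6.57
eef_pos: [0.5177, 0.1346, 0.0906]
ee_rot: [3.134, -0.524, -1.484]
force: [-33.2, 15.9, 7.3]
width: 0.0247
gripper_force: 15.7
```

```bash
python3 - <<'E'
from h import *
s=arm.get_state();Rt=deckR(np.radians(5.1));print(s['eef_pos'],Rt.T@s['force'],s['width'],rel(Rt,[.4218,.1216,.0950]))
E
```

```text
[0.51770441 0.13463075 0.09064728] [-12.62872645  31.63299026 -15.69784949] 0.0247072393645327 (array([ 0.62,  9.67, -0.07]), array([ 0.48, -0.03, -0.12]))
```

Request:
{"fn": "move_arm", "kwargs": {"rows": [{"translation":[-0.2,1.2,0],"rot":[0,0,0],"hand":0.72},{"translation":[-0.35,2.6,0],"rot":[0,0,0],"hand":0.72},{"translation":[-0.4,4.2,0],"rot":[0,0,0],"hand":0.72},{"translation":[-0.4,5.8,0],"rot":[0,0,0],"hand":0.72},{"translation":[-0.2,7.4,0],"rot":[0,0,0],"hand":0.72},{"translation":[0.1,8.8,0],"rot":[0,0,0],"hand":0.72},{"translation":[0.45,9.8,0],"rot":[0,0,0],"hand":0.72},{"translation":[0.5,10.1,0],"rot":[0,0,0],"hand":0.72}], "squeeze": 20}}

```text
t: 7.23
eef_pos: [0.4209, 0.1216, 0.0951]
ee_rot: [3.141, -0.524, -1.483]
force: [-0.4, -0.2, 0.3]
width: 0.0245
gripper_force: 0.0
```

Request:
{"fn": "move_arm", "kwargs": {"rows": [{"translation":[0,0,0],"rot":[0,0,0],"hand":0},{"translation":[0,0,0],"rot":[0,0,0],"hand":0},{"translation":[0,0,0],"rot":[0,0,0],"hand":0},{"translation":[0,0,0],"rot":[0,0,0],"hand":0},{"translation":[0,0,-2],"rot":[0,0,0],"hand":0},{"translation":[0,0,-5],"rot":[0,0,0],"hand":0},{"translation":[0,0,-9],"rot":[0,0,0],"hand":0},{"translation":[0,0,-10],"rot":[0,0,0],"hand":0}]}}

```text
t: 7.9
eef_pos: [0.4195, 0.1757, 0.1852]
ee_rot: [-3.137, -0.52, -1.485]
force: [1.4, 2.5, 0.7]
width: 0.0725
gripper_force: 0.0
```

```bash
python3 - <<'E'
from h import *
s=arm.get_state();Rt=deckR(np.radians(5.1));print(s['q'],s['eef_pos'],Rt.T@s['force'],s['width'])
im,d=arm.grab_frame('wrist');T=campose('wrist',s)
print([(round(r['p'],2),(T[:3,:3]@r['point']+T[:3,3]).round(4)) for r in arm.pinpoint('lever_grip','wrist')[:3]])
# target: look close at bridge: TCP 0.10 above bush along n, shifted so jaws don't hide
n=-Rt[:,2]; print(rel(Rt,np.array([.646,.0525,.130])+.10*n-.0*Rt[:,0]))
E
```

```text
[ 1.07252609  0.22467705 -0.54976601  0.29683624 -1.25264864 -1.14422173] [0.41952129 0.1756889  0.1851899 ] [-1.67451654 -1.58593297 -1.75701178] 0.07252279856251509
[(0.72, array([0.4206, 0.1195, 0.0935]))]
(array([  9.56, -21.57,   1.66]), array([-0.09,  0.21, -0.14]))
```

Request:
{"fn": "move_arm", "kwargs": {"rows": [{"translation":[2,-4,0],"rot":[0,0,0],"hand":0},{"translation":[4,-8,0],"rot":[0,0,0],"hand":0},{"translation":[6,-12,1],"rot":[0,0,0],"hand":0},{"translation":[8,-16,1.5],"rot":[0,0,0],"hand":0},{"translation":[9.6,-19.5,2.7],"rot":[0,0,0],"hand":0},{"translation":[9.6,-21.6,2.7],"rot":[0,0,0],"hand":0},{"translation":[9.6,-21.6,2.7],"rot":[0,0,0],"hand":0},{"translation":[9.6,-21.6,2.7],"rot":[0,0,0],"hand":0}]}}

```text
t: 8.67
eef_pos: [0.6416, 0.0923, 0.2034]
ee_rot: [3.138, -0.525, -1.486]
force: [-0.8, -0.7, -0.4]
width: 0.0877
gripper_force: 0.0
```

Request:
{"fn": "move_arm", "kwargs": {"rows": [{"translation":[0,0,0],"rot":[0,0,0],"hand":0},{"translation":[0,0,0],"rot":[0,0,0],"hand":0}]}}

```text
t: 8.83
eef_pos: [0.6403, 0.094, 0.2052]
ee_rot: [3.14, -0.524, -1.483]
force: [-1.2, 0.7, -0.0]
width: 0.0875
gripper_force: 0.0
```

```bash
python3 - <<'E'
from h import *
np.set_printoptions(precision=4,suppress=True)
s=arm.get_state();Rt=deckR(np.radians(5.1));print(s['q'],s['eef_pos'],s['qd'].max(), rel(Rt,s['eef_pos']))
im,d=arm.grab_frame('wrist');T=campose('wrist',s); np.savez('w3.npz',im=im,d=d,T=T)
print('hole',[(round(r['p'],2),(T[:3,:3]@r['point']+T[:3,3]).round(4)) for r in arm.pinpoint('strip_hole','wrist')[:3]])
b=np.array([.646,.0525,.130]); uv=w2pix('wrist',b,T)[0]; print(uv)
u,v=uv.round().astype(int); cr=im[max(v-90,0):v+50,u-90:u+90]; save('w3.png',cv2.resize(cr,None,fx=4,fy=4,interpolation=cv2.INTER_CUBIC))
E
```

```text
[ 0.67    0.4247 -0.2579  0.4579 -1.2334 -0.8128] [0.6403 0.094  0.2052] 0.012997757019837306 (array([0., 0., 0.]), array([ 0.15, -0.05, -0.06]))
hole []
[319.2167 215.7315]
```

View pics/w3.png

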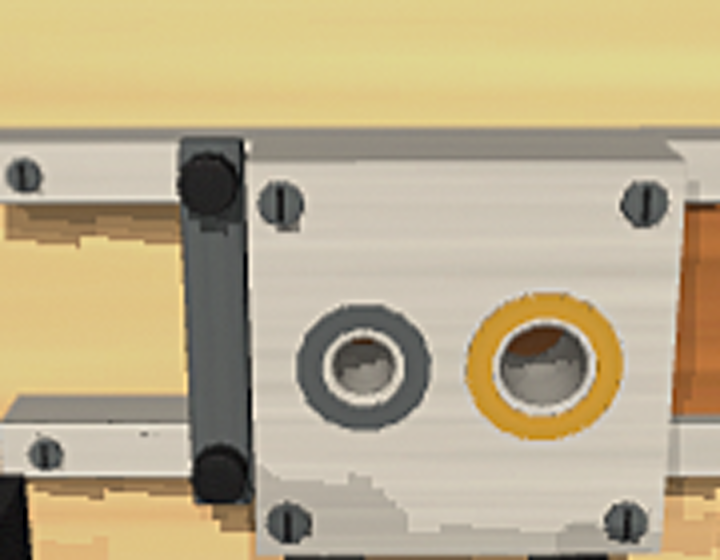

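The crop shows the steel-ringed bush at (363,366), i.e. full-frame about (319,217), brass at (545,366). The strip lies beneath. I'll fit the rings, then go for the pin.

```bash
python3 - <<'E'
from h import *
np.set_printoptions(precision=4,suppress=True)
z=np.load('w3.npz'); im,d,T=z['im'],z['d'],z['T']; s=arm.get_state()
Rt=deckR(np.radians(5.1)); n=-Rt[:,2]
hsv=cv2.cvtColor(im,cv2.COLOR_RGB2HSV)
v,u=np.mgrid[195:232,295:345]; 
dk=[pix2w('wrist',[(a,b)],d,T)[0] for a,b in [(300,180),(340,180),(385,180),(300,240),(370,245),(290,215)]]
print('plane h',[(p-np.array([.646,.0525,.130]))@n for p in dk])
c=np.mean(dk,0)
out=[]
for (u0,v0),m in [((319,217),(hsv[...,2]<135)),((365,217),(hsv[...,1]>110)&(hsv[...,0]<30))]:
    mm=np.zeros(m.shape,np.uint8); mm[v0-22:v0+23,u0-22:u0+23]=m[v0-22:v0+23,u0-22:u0+23]
    cs=cv2.findContours(mm,cv2.RETR_EXTERNAL,cv2.CHAIN_APPROX_NONE)[0]; k=max(cs,key=cv2.contourArea)
    e=cv2.fitEllipse(k); print(e); out.append(onplane('wrist',[e[0]],T,c,n)[0]); print(out[-1], 'tool', rpy(s['ee_rot']).T@(out[-1]-s['eef_pos'])*1000)
dd=out[1]-out[0]; print('spacing',np.linalg.norm(dd),'yaw',np.degrees(np.arctan2(-dd[1],-dd[0])))
np.save('bush.npy',out[0])
# pin view / grasp: stand yaw 19.2
ps=np.radians(19.2); pin=np.array([.481,-.400,.066])
for a in [0,np.pi]:
    x=np.array([-np.sin(ps),np.cos(ps),0])*np.cos(a) # tool x along stand y
    z_=np.array([0,0,-1.]); y=np.cross(z_,x); Rp=np.c_[x,y,z_]
    print('x dir',x, rel(Rp,pin+[0,0,.20],s))
E
```

```text
plane h [np.float64(0.002676664188164419), np.float64(-0.0006642214939365332), np.float64(-0.00024819957679180995), np.float64(0.0007510459186174568), np.float64(0.0009177612456483515), np.float64(-0.020446113700379985)]
((319.4610900878906, 217.2949981689453), (30.607616424560547, 32.46563720703125), 91.6421890258789)
[0.6458 0.053  0.1264] tool [-3.4158 -1.8323 89.7794]
((364.6983642578125, 217.25608825683594), (35.76792526245117, 38.18936538696289), 74.54658508300781)
[0.6134 0.0502 0.1264] tool [-3.4645 30.6855 89.8217]
spacing 0.032517940236691835 yaw 4.984885445911707
x dir [-0.3289  0.9444  0.    ] (array([44.46, 20.21, 18.76]), array([-43.04,  -5.41, 160.56]))
x dir [ 0.3289 -0.9444 -0.    ] (array([44.46, 20.21, 18.76]), array([  3.75, -29.86, -13.84]))
```

Request:
{"fn": "move_arm", "kwargs": {"rows": [{"translation":[0,0,-4],"rot":[0,0,0],"hand":0},{"translation":[3,0,-7],"rot":[0,0,0],"hand":0},{"translation":[7,2,-7],"rot":[1,-5,-2],"hand":0},{"translation":[44.5,20.2,18.8],"rot":[3.8,-29.9,-13.8],"hand":0},{"translation":[44.5,20.2,18.8],"rot":[3.8,-29.9,-13.8],"hand":0},{"translation":[44.5,20.2,18.8],"rot":[3.8,-29.9,-13.8],"hand":0},{"translation":[44.5,20.2,18.8],"rot":[3.8,-29.9,-13.8],"hand":0},{"translation":[44.5,20.2,18.8],"rot":[3.8,-29.9,-13.8],"hand":0}]}}

```text
t: 9.6
eef_pos: [0.5689, -0.1134, 0.2882]
ee_rot: [-3.134, 0.005, -1.233]
force: [2.1, -0.7, 0.6]
width: 0.0875
gripper_force: 0.0
```

```bash
python3 - <<'E'
from h import *
s=arm.get_state(); print(s['q'],s['eef_pos'],s['force'])
ps=np.radians(19.2); x=np.array([np.sin(ps),-np.cos(ps),0]); z=np.array([0,0,-1.]); Rp=np.c_[x,np.cross(z,x),z]
print(rel(Rp,[.481,-.4,.266],s))
z=np.load('w3.npz'); im,d,T=z['im'],z['d'],z['T']; Rt=deckR(np.radians(5.0)); n=-Rt[:,2]
c=np.median([pix2w('wrist',[(a,b)],d,T)[0]@n for a in range(292,395,3) for b in list(range(176,195,3))+list(range(236,250,3))])
b=onplane('wrist',[(319.46,217.29)],T,n*c,n)[0]; b2=onplane('wrist',[(364.7,217.26)],T,n*c,n)[0]
print(b,np.linalg.norm(b-b2)); np.save('bush.npy',b)
E
```

```text
[ 0.13631015  0.17303161 -0.12929846 -0.00629576 -1.26181948  0.20305473] [ 0.56889396 -0.11335822  0.28820259] [ 2.11931217 -0.73776827  0.62531801]
(array([24.15, 17.8 ,  1.97]), array([-0.44,  0.26,  0.14]))
[0.64573933 0.05353041 0.12959561] 0.03209605136638497
```

Request:
{"fn": "move_arm", "kwargs": {"rows": [{"translation":[24.1,17.8,2],"rot":[-0.4,0.3,0.1],"hand":0},{"translation":[24.1,17.8,2],"rot":[-0.4,0.3,0.1],"hand":0},{"translation":[24.1,17.8,2],"rot":[-0.4,0.3,0.1],"hand":0},{"translation":[24.1,17.8,2],"rot":[-0.4,0.3,0.1],"hand":0},{"translation":[24.1,17.8,2],"rot":[-0.4,0.3,0.1],"hand":0},{"translation":[24.1,17.8,2],"rot":[-0.4,0.3,0.1],"hand":0},{"translation":[24.1,17.8,2],"rot":[-0.4,0.3,0.1],"hand":0},{"translation":[24.1,17.8,2],"rot":[-0.4,0.3,0.1],"hand":0}]}}

```text
t: 10.27
eef_pos: [0.4775, -0.4024, 0.2653]
ee_rot: [3.135, -0.005, -1.241]
force: [0.7, 0.5, -0.2]
width: 0.0876
gripper_force: 0.0
```

Request:
{"fn": "move_arm", "kwargs": {"rows": [{"translation":[0,0,0],"rot":[0,0,0],"hand":0},{"translation":[0,0,0],"rot":[0,0,0],"hand":0}]}}

```text
t: 10.43
eef_pos: [0.4794, -0.3987, 0.2658]
ee_rot: [3.136, -0.005, -1.24]
force: [0.1, 1.3, -1.3]
width: 0.0874
gripper_force: 0.0
```

```bash
python3 - <<'E'
from h import *
np.set_printoptions(precision=4,suppress=True)
s=arm.get_state(); print(s['q'],s['eef_pos'],s['ee_rot'])
im,d=arm.grab_frame('wrist');T=campose('wrist',s); np.savez('w4.npz',im=im,d=d,T=T); save('w4.png',im)
print([(round(r['p'],2),(T[:3,:3]@r['point']+T[:3,3]).round(4)) for r in arm.pinpoint('index_pin','wrist')[:3]])
hsv=cv2.cvtColor(im,cv2.COLOR_RGB2HSV); m=((hsv[...,0]>105)&(hsv[...,0]<125)&(hsv[...,1]>120)).astype(np.uint8); m[:, :200]=0; m[:,440:]=0
v,u=np.nonzero(m); P=pix2w('wrist',np.c_[u,v],d,T); 
top=P[P[:,2]>.115]; print(len(P),len(top),cv2.minAreaRect((top[:,:2]*1000).astype(np.float32)),np.median(top[:,2]))
E
```

```text
[-0.3767  0.2597 -0.0739  0.0076 -1.2386  0.7052] [ 0.4794 -0.3987  0.2658] [ 3.1358 -0.0045 -1.2398]
[(0.67, array([ 0.5925, -0.3916,  0.0497])), (0.66, array([ 0.4799, -0.3991,  0.0628]))]
643 474 ((474.1673583984375, -420.6370544433594), (93.67691802978516, 85.01256561279297), 78.31732940673828) 0.11927144008722335
```

View pics/w4.png

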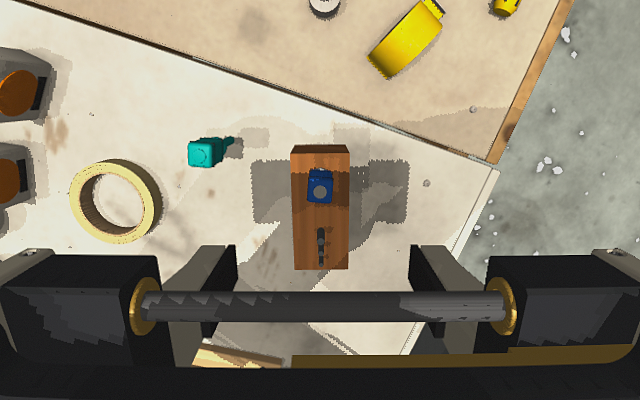

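The pin's blue handle is at (320,186) in the stand, turned a few degrees. The drill shanks are at (320,245) and the teal look-alike is at (205,152).

```bash
python3 - <<'E'
from h import *
np.set_printoptions(precision=4,suppress=True)
z=np.load('w4.npz'); im,d,T=z['im'],z['d'],z['T']; s=arm.get_state()
hsv=cv2.cvtColor(im,cv2.COLOR_RGB2HSV); r=np.zeros(d.shape,bool); r[160:215,295:345]=1
v,u=np.nonzero(r); P=pix2w('wrist',np.c_[u,v],d,T)
t=(P[:,2]>.117)&(P[:,2]<.126); top=P[t]
rc=cv2.minAreaRect((top[:,:2]*1000).astype(np.float32)); print(t.sum(),rc,np.median(top[:,2]),top.mean(0))
print('tool-x yaw now',np.degrees(s['ee_rot'][2]), 'camera', np.median(P[(abs(P[:,2]-.066)<.006),2]))
E
```

```text
569 ((481.3368835449219, -398.7122497558594), (21.721485137939453, 22.01112937927246), 13.860363960266113) 0.11955873142001905 [ 0.4816 -0.3994  0.1195]
tool-x yaw now -70.92154693463941 camera 0.06559492745804435
```

```bash
cat >> h.py <<'E'
def pinR(deg=-76.1):
    a=np.radians(deg); x=np.array([np.cos(a),np.sin(a),0]); z=np.array([0,0,-1.]); return np.c_[x,np.cross(z,x),z]
E
python3 - <<'E'
from h import *
print(rel(pinR(),[.4814,-.399,.150]),rel(pinR(),[.4814,-.399,.096]))
E
```

```text
(array([ 0.1 , -0.14, 11.61]), array([ 0.29, -0.3 ,  5.18])) (array([ 0.07, -0.16, 17.01]), array([ 0.29, -0.3 ,  5.18]))
```

Request:
{"fn": "move_arm", "kwargs": {"rows": [{"translation":[0.1,-0.15,3],"rot":[0.3,-0.3,5.2],"hand":0},{"translation":[0.1,-0.15,7],"rot":[0.3,-0.3,5.2],"hand":0},{"translation":[0.1,-0.15,11],"rot":[0.3,-0.3,5.2],"hand":0},{"translation":[0.1,-0.15,13.5],"rot":[0.3,-0.3,5.2],"hand":0},{"translation":[0.1,-0.15,15.5],"rot":[0.3,-0.3,5.2],"hand":0},{"translation":[0.1,-0.15,17],"rot":[0.3,-0.3,5.2],"hand":0},{"translation":[0.1,-0.15,17],"rot":[0.3,-0.3,5.2],"hand":0},{"translation":[0.1,-0.15,17],"rot":[0.3,-0.3,5.2],"hand":0}]}}

```text
t: 11.2
eef_pos: [0.4814, -0.3992, 0.0957]
ee_rot: [3.14, 0.001, -1.328]
force: [0.5, -0.2, 0.4]
width: 0.0878
gripper_force: 0.0
```

```bash
python3 - <<'E'
from h import *
s=arm.get_state(); print(rel(pinR(),[.4814,-.399,.096],s),s['force'])
E
```

```text
(array([-0.02, -0.01, -0.03]), array([0.08, 0.05, 0.03])) [ 0.4718805  -0.20853021  0.36092249]
```

Request:
{"fn": "move_arm", "kwargs": {"rows": [{"translation":[0,0,0],"rot":[0,0,0],"hand":0.75},{"translation":[0,0,0],"rot":[0,0,0],"hand":1},{"translation":[0,0,0],"rot":[0,0,0],"hand":1},{"translation":[0,0,0],"rot":[0,0,0],"hand":1},{"translation":[0,0,0],"rot":[0,0,0],"hand":1},{"translation":[0,0,0],"rot":[0,0,0],"hand":1},{"translation":[0,0,0],"rot":[0,0,0],"hand":1},{"translation":[0,0,0],"rot":[0,0,0],"hand":1}], "squeeze": 35}}

```text
t: 11.87
eef_pos: [0.4808, -0.4005, 0.0958]
ee_rot: [3.141, 0.0, -1.33]
force: [1.0, -0.5, -0.1]
width: 0.0398
gripper_force: 0.0
```

Request:
{"fn": "move_arm", "kwargs": {"rows": [{"translation":[0,0,0],"rot":[0,0,0],"hand":1},{"translation":[0,0,0],"rot":[0,0,0],"hand":1},{"translation":[0,0,0],"rot":[0,0,0],"hand":1},{"translation":[0,0,0],"rot":[0,0,0],"hand":1}]}}

```text
t: 12.2
eef_pos: [0.4809, -0.4005, 0.0957]
ee_rot: [3.141, 0.0, -1.33]
force: [-0.3, 0.4, -0.5]
width: 0.0216
gripper_force: 35.0
```

Request:
{"fn": "move_arm", "kwargs": {"rows": [{"translation":[0,0,-1],"rot":[0,0,0],"hand":1},{"translation":[0,0,-3],"rot":[0,0,0],"hand":1},{"translation":[0,0,-6],"rot":[0,0,0],"hand":1},{"translation":[0,0,-10],"rot":[0,0,0],"hand":1},{"translation":[0,0,-14],"rot":[0,0,0],"hand":1},{"translation":[0,0,-18],"rot":[0,0,0],"hand":1},{"translation":[0,0,-20],"rot":[0,0,0],"hand":1},{"translation":[0,0,-20],"rot":[0,0,0],"hand":1}]}}

```text
t: 12.87
eef_pos: [0.4826, -0.4019, 0.3032]
ee_rot: [-3.135, -0.007, -1.329]
force: [0.7, -0.9, -0.4]
width: 0.0221
gripper_force: 35.0
```

```bash
python3 - <<'E'
from h import *
np.set_printoptions(precision=4,suppress=True)
s=arm.get_state(); print(s['q'],s['eef_pos'],s['width'],s['gripper_force'])
b=np.load('bush.npy'); Rt=deckR(np.radians(5.0)); n=-Rt[:,2]
# pin tip 0.087 ahead of TCP; hover tip 12mm above bush
print(rel(Rt,b+n*(.087+.03),s), rel(Rt,b+n*(.087+.012),s))
im,d=arm.grab_frame('wrist'); np.savez('w5.npz',im=im,d=d,T=campose('wrist',s)); save('w5.png',cv2.resize(im[150:330,230:410],None,fx=3.3,fy=3.3,interpolation=cv2.INTER_CUBIC))
E
```

```text
[-0.3829  0.2438 -0.0084  0.002  -1.309   0.6238] [ 0.4826 -0.4019  0.3032] 0.022057406639509503 34.99859690666199
(array([-46.15, -27.59,   7.09]), array([-2.71, 29.56,  8.52])) (array([-45.27, -27.44,   8.65]), array([-2.71, 29.56,  8.52]))
```

View pics/w5.png

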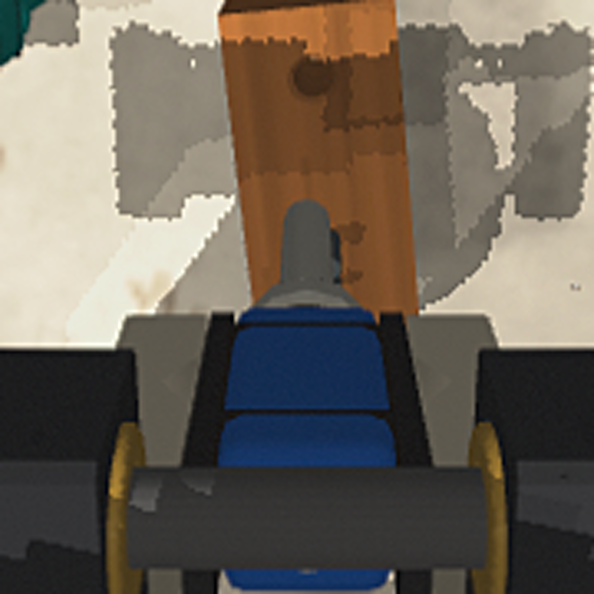

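Pin held upright; its shank tip is at about full-frame (323,212). Next I measure the tip in the tool frame while moving to the bush.

```bash
cat > shank.py <<'E'
from h import *
def shank(im,d,zmax=.086,dmax=.27,v0=205,v1=255):
    # silhouette of the held shank by depth, in camera px; returns per-row left/right
    p=arm.camera_params('wrist'); TC=np.array(p['tool_from_camera'])
    m=np.zeros(d.shape,bool); sub=(d>.12)&(d<dmax); m[v0:v1,295:350]=sub[v0:v1,295:350]
    rows=[]
    for v in range(v0,v1):
        u=np.nonzero(m[v])[0]
        if len(u)>4: rows.append((v,u.min()-.5,u.max()+.5))
    return m,rows,TC
def model(TC,x,y,zt,tx=0,ty=0):
    # silhouette of ideal cylinder: tip centre (x,y,zt), axis tilted tx,ty (rad), r=5mm, 45 long
    a=np.linspace(0,2*np.pi,60); pts=[]
    for L in np.linspace(0,.05,26):
        pts+= [(x-tx*L+.005*np.cos(t),y-ty*L+.005*np.sin(t),zt-L) for t in a]
    uv=w2pix('wrist',np.array(pts),TC); m=np.zeros((400*4,640*4),np.uint8)
    h=cv2.convexHull(((uv+.5)*4).astype(np.float32)); return uv,h[:,0]/4-.5
E
python3 - <<'E'
from shank import *
np.set_printoptions(precision=2,suppress=True)
z=np.load('w5.npz'); im,d=z['im'],z['d']
m,rows,TC=shank(im,d); print(np.array(rows)[::3])
uv,h=model(TC,0,0,.0865); print('model tip row',h[:,1].min()); 
for v in range(210,250,6):
    c=h.astype(np.float32); 
    xs=[u for u in np.arange(295,350,.25) if cv2.pointPolygonTest(c,(float(u),float(v)),False)>0]
    print(v,xs[:1],xs[-1:])
vv,uu=np.nonzero(m); P=pix2w('wrist',np.c_[uu,vv],d,TC)*1000; k=(P[:,2]>40)
for a,b in [(40,55),(55,70),(70,90)]:
    q=P[(P[:,2]>a)&(P[:,2]<b)]; print(a,b,len(q),q.mean(0) if len(q) else '', np.percentile(q[:,0],95) if len(q) else '')
E
```

```text
[[211.  318.5 326.5]
 [214.  316.5 328.5]
 [217.  315.5 329.5]
 [220.  315.5 329.5]
 [223.  314.5 329.5]
 [226.  314.5 330.5]
 [229.  314.5 330.5]
 [232.  314.5 330.5]
 [235.  314.5 330.5]
 [238.  310.5 334.5]
 [241.  306.5 338.5]
 [244.  294.5 349.5]
 [247.  294.5 349.5]
 [250.  294.5 349.5]
 [253.  294.5 349.5]]
model tip row 207.17908
210 [np.float64(317.0)] [np.float64(328.25)]
216 [np.float64(315.5)] [np.float64(329.5)]
222 [np.float64(315.0)] [np.float64(330.0)]
228 [np.float64(314.75)] [np.float64(330.25)]
234 [np.float64(314.5)] [np.float64(330.75)]
240 [np.float64(314.0)] [np.float64(331.0)]
246 [np.float64(314.5)] [np.float64(330.5)]
40 55 105 [ 2.28 -0.04 49.59] 3.4135476578033033
55 70 125 [ 1.97 -0.04 62.35] 3.237369216639635
70 90 111 [ 2.11 -0.13 77.77] 3.24777425568102
```

Request:
{"fn": "move_arm", "kwargs": {"rows": [{"translation":[0,0,-1],"rot":[0,0,0],"hand":1},{"translation":[-46.2,-27.6,2],"rot":[-2.7,29.6,8.5],"hand":1},{"translation":[-46.2,-27.6,2],"rot":[-2.7,29.6,8.5],"hand":1},{"translation":[-46.2,-27.6,2],"rot":[-2.7,29.6,8.5],"hand":1},{"translation":[-46.2,-27.6,2],"rot":[-2.7,29.6,8.5],"hand":1},{"translation":[-46.2,-27.6,2],"rot":[-2.7,29.6,8.5],"hand":1},{"translation":[-46.2,-27.6,2],"rot":[-2.7,29.6,8.5],"hand":1},{"translation":[-46.2,-27.6,2],"rot":[-2.7,29.6,8.5],"hand":1}]}}

```text
t: 13.58
eef_pos: [0.5473, -0.1738, 0.2904]
ee_rot: [3.129, -0.524, -1.477]
force: [0.7, -0.7, -2.5]
width: 0.0221
gripper_force: 35.0
```

```bash
python3 - <<'E'
from h import *
s=arm.get_state(); b=np.load('bush.npy'); Rt=deckR(np.radians(5.0)); n=-Rt[:,2]
print(rel(Rt,b+n*(.0865+.014)+Rt[:,0]*.0015,s))
E
```

```text
(array([-26.69, -11.86,  -7.15]), array([ 0.53, -0.05,  0.3 ]))
```

Request:
{"fn": "move_arm", "kwargs": {"rows": [{"translation":[0,-2,-3.5],"rot":[0.5,0,0.3],"hand":1},{"translation":[-2,-4,-7],"rot":[0.5,0,0.3],"hand":1},{"translation":[-5,-6,-9],"rot":[0.5,0,0.3],"hand":1},{"translation":[-9,-7,-9],"rot":[0.5,0,0.3],"hand":1},{"translation":[-13,-8,-9],"rot":[0.5,0,0.3],"hand":1},{"translation":[-17,-9,-9],"rot":[0.5,0,0.3],"hand":1},{"translation":[-21,-10,-9],"rot":[0.5,0,0.3],"hand":1},{"translation":[-24,-11.9,-8],"rot":[0.5,0,0.3],"hand":1}]}}

```text
t: 14.25
eef_pos: [0.6455, 0.0854, 0.241]
ee_rot: [-3.139, -0.518, -1.483]
force: [0.3, -0.1, 0.5]
width: 0.0216
gripper_force: 35.0
```

```bash
python3 - <<'E'
from h import *
s=arm.get_state(); b=np.load('bush.npy'); Rt=deckR(np.radians(5.0)); n=-Rt[:,2]
print(rel(Rt,b+n*(.0865+.014)+Rt[:,0]*.0015,s))
E
```

```text
(array([-2.66,  0.25,  1.2 ]), array([-0.16,  0.29,  0.01]))
```

Request:
{"fn": "move_arm", "kwargs": {"rows": [{"translation":[-1.5,0.2,0.4],"rot":[-0.2,0.3,0],"hand":1},{"translation":[-2.7,0.25,1.2],"rot":[-0.2,0.3,0],"hand":1},{"translation":[-2.7,0.25,1.2],"rot":[-0.2,0.3,0],"hand":1},{"translation":[-2.7,0.25,1.2],"rot":[-0.2,0.3,0],"hand":1},{"translation":[-2.7,0.25,1.2],"rot":[-0.2,0.3,0],"hand":1}]}}

```text
t: 14.67
eef_pos: [0.6419, 0.0986, 0.2189]
ee_rot: [-3.141, -0.523, -1.486]
force: [-0.3, -0.5, -0.3]
width: 0.0222
gripper_force: 35.0
```

```bash
python3 - <<'E'
from shank import *
np.set_printoptions(precision=2,suppress=True)
s=arm.get_state(); b=np.load('bush.npy'); Rt=deckR(np.radians(5.0)); n=-Rt[:,2]
print(rel(Rt,b+n*(.0865+.014)+Rt[:,0]*.0015,s), s['qd'].max())
im,d=arm.grab_frame('wrist'); T=campose('wrist',s); np.savez('w6.npz',im=im,d=d,T=T)
print('bush px pred',w2pix('wrist',b,T))
save('w6.png',cv2.resize(im[150:270,230:410],None,fx=4.4,fy=4.4,interpolation=cv2.INTER_CUBIC))
E
```

```text
(array([-0.4 ,  0.01, -0.05]), array([ 0.07,  0.03, -0.13])) 0.00731932495478483
bush px pred [[322.41 214.47]]
```

View pics/w6.png

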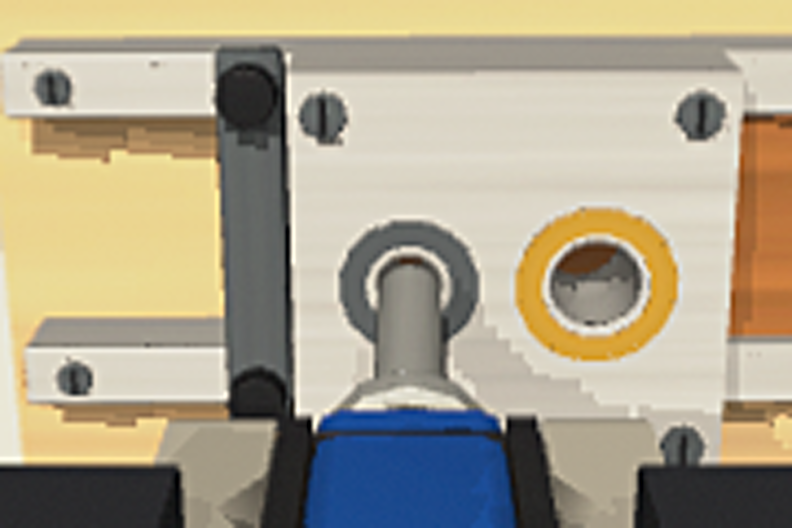

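The view shows the tip at crop (411,258), just over the steel bush centred at about (409,284). I'll fit the tip and ring for the fine correction.

```bash
python3 - <<'E'
from shank import *
np.set_printoptions(precision=2,suppress=True)
z=np.load('w5.npz'); d=z['d']; m,rows,TC=shank(z['im'],d); S=4
a=np.linspace(0,2*np.pi,60)
def mask(x,y,zt):
    P=[(x+r*np.cos(t),y+r*np.sin(t),zt-L) for L,r in [(0,.0044),(.0006,.005),(.03,.005),(.04,.005)] for t in a]
    h=cv2.convexHull(((w2pix('wrist',P,TC)+.5)*S).astype(np.float32)).astype(np.int32); M=np.zeros((400*S,640*S),np.uint8); cv2.fillConvexPoly(M,h,1)
    return cv2.resize(M.astype(np.float32),(640,400),interpolation=cv2.INTER_AREA)[200:234,300:345]
obs=m[200:234,300:345].astype(float)
best=[]
for zt in [.085,.0865,.088]:
    r=min((np.abs(mask(x,y,zt)-obs).sum(),x*1e3,y*1e3) for x in np.arange(-.004,.0021,.0005) for y in np.arange(-.0015,.0016,.0005)); print(zt,r); best.append(r)
z=np.load('w6.npz'); im,d,T=z['im'],z['d'],z['T']; s=arm.get_state(); Rc=rpy(s['ee_rot'])
hsv=cv2.cvtColor(im,cv2.COLOR_RGB2HSV)
mm=np.zeros((400,640),np.uint8); mm[195:236,302:345]=((hsv[...,2]<130)&(hsv[...,1]<60))[195:236,302:345]
k=max(cv2.findContours(mm,cv2.RETR_EXTERNAL,cv2.CHAIN_APPROX_NONE)[0],key=cv2.contourArea)[:,0]
k=k[(k[:,1]<222)]; 
e=cv2.fitEllipse(k.astype(np.float32)); print('ring',e)
Rt=deckR(np.radians(5.0)); n=-Rt[:,2]; b0=np.load('bush.npy')
b=onplane('wrist',[e[0]],T,b0,n)[0]; print('bush tool now',Rc.T@(b-s['eef_pos'])*1000,'stored',Rc.T@(b0-s['eef_pos'])*1000)
# brass
mb=np.zeros((400,640),np.uint8); mb[190:240,345:390]=((hsv[...,1]>110)&(hsv[...,0]<30))[190:240,345:390]
kb=max(cv2.findContours(mb,cv2.RETR_EXTERNAL,cv2.CHAIN_APPROX_NONE)[0],key=cv2.contourArea); eb=cv2.fitEllipse(kb); print(eb)
b2=onplane('wrist',[eb[0]],T,b0,n)[0]; print('brass tool',Rc.T@(b2-s['eef_pos'])*1000, 'minus 32 along', Rc.T@(b2+.032*np.array([np.cos(.0873),np.sin(.0873),0])-s['eef_pos'])*1000)
E
```

```text
0.085 (np.float64(14.6875), np.float64(-1.5), np.float64(0.0))
0.0865 (np.float64(14.9375), np.float64(-2.0), np.float64(0.0))
0.088 (np.float64(14.8125), np.float64(-2.5), np.float64(0.0))
ring ((322.52880859375, 211.1448211669922), (20.676410675048828, 32.451656341552734), 90.69235229492188)
bush tool now [ -2.9    0.31 100.29] stored [ -5.54   0.22 100.29]
((365.045166015625, 214.4066925048828), (33.426788330078125, 36.37587356567383), 74.8272705078125)
brass tool [ -5.52  32.24 100.31] minus 32 along [ -5.62   0.24 100.29]
```

Request:
{"fn": "move_arm", "kwargs": {"rows": [{"translation":[-0.36,0.02,0.3],"rot":[0.1,0,-0.1],"hand":1},{"translation":[-0.36,0.02,0.8],"rot":[0.1,0,-0.1],"hand":1},{"translation":[-0.36,0.02,1.1],"rot":[0.1,0,-0.1],"hand":1},{"translation":[-0.36,0.02,1.1],"rot":[0.1,0,-0.1],"hand":1},{"translation":[-0.36,0.02,1.1],"rot":[0.1,0,-0.1],"hand":1}]}}

```text
t: 15.13
eef_pos: [0.6418, 0.0967, 0.2064]
ee_rot: [3.141, -0.523, -1.483]
force: [-0.3, 0.2, -0.6]
width: 0.0219
gripper_force: 35.0
```

```bash
cat > chk.py <<'E'
from shank import *
np.set_printoptions(precision=2,suppress=True)
s=arm.get_state(); Rt=deckR(np.radians(5.0)); b0=np.load('bush.npy'); Rc=rpy(s['ee_rot'])
print('f tool',Rc.T@s['force'],'bush in tool',Rc.T@(b0-s['eef_pos'])*1000,'rot',rel(Rt,s['eef_pos'],s)[1],'w',s['width'],s['t'])
E
python3 - <<'E'
from chk import *
im,d=arm.grab_frame('wrist'); T=campose('wrist',s); np.savez('w7.npz',im=im,d=d,T=T)
save('w7.png',cv2.resize(im[180:240,275:370],None,fx=8,fy=8,interpolation=cv2.INTER_CUBIC))
E
```

```text
f tool [-0.44  0.26  0.39] bush in tool [-0.81 -0.19 88.17] rot [0.02 0.01 0.01] w 0.021948965599731547 15.1333
```

View pics/w7.png

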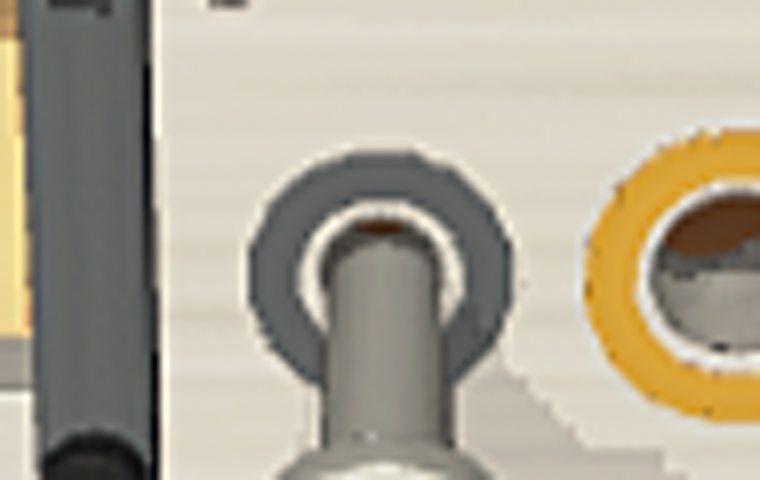

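```bash
for i in 1 2; do python3 - <<'E'
from chk import *
arm.grab_frame('wrist'); arm.grab_frame('wrist')
E
done; python3 chk.py
```

```text
f tool [-0.83  0.25  0.81] bush in tool [-0.7   0.01 88.39] rot [-0.    0.02  0.01] w 0.021809649584702936 15.1833
f tool [ 0.8  -0.28 -0.21] bush in tool [-0.5   0.14 88.56] rot [-0.02  0.02  0.02] w 0.021917670971180664 15.2833
f tool [-0.43  0.15  0.44] bush in tool [-0.4   0.11 88.58] rot [-0.02  0.02  0.03] w 0.02168564605811971 15.3833
```

Request:
{"fn": "move_arm", "kwargs": {"rows": [{"translation":[0.14,0.01,0],"rot":[0,0,0],"hand":1},{"translation":[0.14,0.01,0.05],"rot":[0,0,0],"hand":1},{"translation":[0.14,0.01,0.1],"rot":[0,0,0],"hand":1},{"translation":[0.14,0.01,0.2],"rot":[0,0,0],"hand":1},{"translation":[0.14,0.01,0.3],"rot":[0,0,0],"hand":1},{"translation":[0.14,0.01,0.4],"rot":[0,0,0],"hand":1},{"translation":[0.14,0.01,0.45],"rot":[0,0,0],"hand":1},{"translation":[0.14,0.01,0.45],"rot":[0,0,0],"hand":1}]}}

```text
t: 16.05
eef_pos: [0.6421, 0.0936, 0.2031]
ee_rot: [3.141, -0.523, -1.483]
force: [-0.8, -0.7, -1.7]
width: 0.022
gripper_force: 35.0
```

```bash
python3 chk.py
```

```text
f tool [-0.31  0.84  1.75] bush in tool [-1.87 -0.18 83.74] rot [0.01 0.01 0.03] w 0.022027505367584257 16.05
```

Request:
{"fn": "move_arm", "kwargs": {"rows": [{"translation":[0,0,0.2],"rot":[0,0,0],"hand":1},{"translation":[0,0,0.5],"rot":[0,0,0],"hand":1},{"translation":[0,0,0.8],"rot":[0,0,0],"hand":1},{"translation":[0,0,0.8],"rot":[0,0,0],"hand":1}]}}

```text
t: 16.38
eef_pos: [0.6421, 0.0892, 0.1955]
ee_rot: [3.14, -0.524, -1.483]
force: [0.4, -0.0, -1.2]
width: 0.0222
gripper_force: 35.0
```

```bash
python3 chk.py
```

```text
f tool [-0.51 -0.37  1.05] bush in tool [-1.89 -0.57 75.03] rot [ 0.06 -0.    0.03] w 0.022162224188264246 16.3833
```

Inside the bush with no resistance. I continue down to just short of the strip, then on.

Request:
{"fn": "move_arm", "kwargs": {"rows": [{"translation":[0,0,0.4],"rot":[0,0,0],"hand":1},{"translation":[0,0,0.8],"rot":[0,0,0],"hand":1},{"translation":[0,0,1.2],"rot":[0,0,0],"hand":1},{"translation":[0,0,1.6],"rot":[0,0,0],"hand":1},{"translation":[0,0,1.8],"rot":[0,0,0],"hand":1},{"translation":[0,0,1.8],"rot":[0,0,0],"hand":1}]}}

```text
t: 16.88
eef_pos: [0.643, 0.0803, 0.1801]
ee_rot: [3.14, -0.524, -1.483]
force: [-0.8, 0.7, -1.4]
width: 0.022
gripper_force: 35.0
```

Request:
{"fn": "move_arm", "kwargs": {"rows": [{"translation":[0,0,0.2],"rot":[0,0,0],"hand":1},{"translation":[0,0,0.4],"rot":[0,0,0],"hand":1},{"translation":[0,0,0.6],"rot":[0,0,0],"hand":1},{"translation":[0,0,0.6],"rot":[0,0,0],"hand":1}]}}

```text
t: 17.22
eef_pos: [0.6434, 0.0776, 0.1751]
ee_rot: [3.141, -0.523, -1.483]
force: [-0.7, 0.1, -0.2]
width: 0.022
gripper_force: 35.0
```

```bash
python3 chk.py
```

```text
f tool [-0.27  0.65  0.1 ] bush in tool [-1.85 -0.3  51.51] rot [0.02 0.01 0.03] w 0.021987894659971186 17.2167
```

Request:
{"fn": "move_arm", "kwargs": {"rows": [{"translation":[0,0,0.3],"rot":[0,0,0],"hand":1},{"translation":[0,0,0.7],"rot":[0,0,0],"hand":1},{"translation":[0,0,1.1],"rot":[0,0,0],"hand":1},{"translation":[0,0,1.5],"rot":[0,0,0],"hand":1},{"translation":[0,0,1.8],"rot":[0,0,0],"hand":1},{"translation":[0,0,1.8],"rot":[0,0,0],"hand":1}]}}

```text
t: 17.72
eef_pos: [0.6439, 0.0682, 0.1591]
ee_rot: [3.14, -0.524, -1.483]
force: [-0.4, -0.1, -1.1]
width: 0.022
gripper_force: 35.0
```

```bash
python3 chk.py
```

```text
f tool [-0.45  0.39  0.99] bush in tool [-1.96 -0.57 32.95] rot [ 0.07 -0.01  0.03] w 0.02199536180236792 17.7167
```

Request:
{"fn": "move_arm", "kwargs": {"rows": [{"translation":[0,0,0.1],"rot":[0,0,0],"hand":1},{"translation":[0,0,0.2],"rot":[0,0,0],"hand":1},{"translation":[0,0,0.3],"rot":[0,0,0],"hand":1},{"translation":[0,0,0.3],"rot":[0,0,0],"hand":1}]}}

```text
t: 18.05
eef_pos: [0.6444, 0.0673, 0.1572]
ee_rot: [3.141, -0.523, -1.483]
force: [0.7, -0.4, -1.5]
width: 0.022
gripper_force: 35.0
```

```bash
python3 chk.py
```

```text
f tool [-0.35 -0.68  1.51] bush in tool [-1.81 -0.14 30.85] rot [-0.    0.02  0.03] w 0.02200527000225975 18.05
```

Request:
{"fn": "move_arm", "kwargs": {"rows": [{"translation":[0,0,0.1],"rot":[0,0,0],"hand":1},{"translation":[0,0,0.15],"rot":[0,0,0],"hand":1},{"translation":[0,0,0.15],"rot":[0,0,0],"hand":1}]}}

```text
t: 18.3
eef_pos: [0.6446, 0.0668, 0.1564]
ee_rot: [-3.141, -0.523, -1.483]
force: [-1.1, 1.3, 2.2]
width: 0.0218
gripper_force: 35.0
```

Request:
{"fn": "move_arm", "kwargs": {"rows": [{"translation":[0,0,0.1],"rot":[0,0,0],"hand":1},{"translation":[0,0,0.15],"rot":[0,0,0],"hand":1},{"translation":[0,0,0.15],"rot":[0,0,0],"hand":1}]}}

```text
t: 18.55
eef_pos: [0.6447, 0.0668, 0.1564]
ee_rot: [-3.14, -0.523, -1.483]
force: [-8.7, 7.1, 11.6]
width: 0.022
gripper_force: 35.0
```

```bash
python3 chk.py
```

```text
f tool [ -1.     8.   -13.98] bush in tool [-1.84  0.15 29.87] rot [-0.11  0.03  0.02] w 0.021988329140930195 18.55
```

Request:
{"fn": "move_arm", "kwargs": {"rows": [{"translation":[0,0,0],"rot":[0,0,0],"hand":0.3},{"translation":[0,0,0],"rot":[0,0,0],"hand":0.3},{"translation":[0,0,0],"rot":[0,0,0],"hand":0.3},{"translation":[0,0,0],"rot":[0,0,0],"hand":0.3},{"translation":[0,0,0],"rot":[0,0,0],"hand":0.3},{"translation":[0,0,0],"rot":[0,0,0],"hand":0.3}]}}

```text
t: 19.05
eef_pos: [0.6446, 0.0656, 0.1545]
ee_rot: [3.141, -0.523, -1.483]
force: [0.5, 1.6, -0.3]
width: 0.0561
gripper_force: 0.0
```

Request:
{"fn": "move_arm", "kwargs": {"rows": [{"translation":[0,0,-1],"rot":[0,0,0],"hand":0.3},{"translation":[0,0,-2.5],"rot":[0,0,0],"hand":0.3},{"translation":[0,0,-5],"rot":[0,0,0],"hand":0.3},{"translation":[0,0,-8],"rot":[0,0,0],"hand":0.3},{"translation":[0,0,-12],"rot":[0,0,0],"hand":0.3},{"translation":[0,0,-14],"rot":[0,0,0],"hand":0.3},{"translation":[0,0,-14],"rot":[0,0,0],"hand":0.3},{"translation":[0,0,-14],"rot":[0,0,0],"hand":0.3}]}}

```text
t: 19.72
eef_pos: [0.6387, 0.1369, 0.2776]
ee_rot: [-3.139, -0.521, -1.483]
force: [-0.5, 0.5, 0.7]
width: 0.0613
gripper_force: 0.0
```

```bash
python3 - <<'E'
from chk import *
for n in ['wrist','scene','top']:
    s=arm.get_state(); im,d=arm.grab_frame(n); T=campose(n,s)
    for l in ['index_pin','lever_grip']:
        print(n,l,[(round(r['p'],2),(T[:3,:3]@r['point']+T[:3,3]).round(4).tolist()) for r in arm.pinpoint(l,n)[:3]])
    if n!='scene':
        hsv=cv2.cvtColor(im,cv2.COLOR_RGB2HSV); v,u=np.nonzero((hsv[...,0]>105)&(hsv[...,0]<125)&(hsv[...,1]>120)); P=pix2w(n,np.c_[u,v],d,T)
        q=(P-b0)@Rt*1000; q[:,2]*=-1; q=q[(np.hypot(q[:,0],q[:,1])<30)&(abs(q[:,2])<90)]; print(len(q),'height of blue top over bush (want 54)',np.percentile(q[:,2],[50,90,97]) if len(q) else '', q.mean(0) if len(q) else '')
print(b0)
E
```

```text
f tool [-0.1   0.46 -0.88] bush in tool [ -1.17   0.76 170.06] rot [-0.16  0.13  0.01] w 0.061252311907569607 19.7167
wrist index_pin []
wrist lever_grip []
840 height of blue top over bush (want 54) [53.19 54.99 55.44] [ 1.65  0.01 46.48]
scene index_pin [(0.7, [0.5909, -0.3937, 0.059]), (0.65, [0.6452, 0.0473, 0.1301])]
scene lever_grip [(0.67, [0.4247, 0.1162, 0.0927]), (0.21, [0.5042, 0.3705, -0.0014])]
top index_pin [(0.39, [0.6444, 0.0534, 0.1312])]
top lever_grip [(0.64, [0.4208, 0.1194, 0.0934])]
49 height of blue top over bush (want 54) [38.09 53.56 55.87] [ 5.27  2.06 38.46]
[0.65 0.05 0.13]
```

```bash
python3 -c "
from station import arm
print(arm.job_done())"
```

```text
the job is handed in; nothing more can be done
None
```

I fed the strip up to the end stop and the lever is back at rest. The steel index pin is in the steel-ringed bush with its shoulder down, by force and depth readings; the job is handed in at about 20 s, but I viewed 11 pictures against the limit of 10.

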